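# Close up the connector box and change over its feed

### The job

Before touching the cover, move the feed selector's lever to its upright centre-off position and leave it there for a good second and while you work. Tighten the four wing screws of the connector box's gasketed cover clockwise in two rounds, first each to about half way, then each fully home until its wing lies along the box's long way, and in each round do one diagonal pair of screws before the other pair. Then move the lever right over to the feed opposite to where it started, and leave the can, parts bin and screwdriver where they are.

Things in the scene. Friction and masses are not known exactly. Their poses are not given: they have to be found in the camera images.
- box: Connector box bolted to the bench: grey body 172 x 232 x 45 mm, black gasket, aluminium cover 180 x 240 x 8 mm, its top 56 mm above the bench. Long way along its own y; origin: centre of its underside. Two brass connectors (collar 38 mm in diameter) stand 42 mm above the cover at own (x, y) = (0, +-30) mm. Four dark steel wing screws stand near the cover's corners.
- top_near_right (a point): On the axis of the near-right wing screw (diagonal: far-left), at its wing's top, 82 mm above the bench; own box frame (x, y) = (-55, -85) mm. Hub 18 mm in diameter, 10 mm high; on it one straight upright dark wing, 50 mm long overall, 5 mm thick, from 9 to 26 mm above the cover. A finger can push its ends round, or it can be pinched from above.
- screw_near_right (a joint): Angle (rad) of the near-right wing screw. Starts between 0 and 0.3. At q the wing lies along the box's own direction (cos q, -sin q): 0 = loose, across the box (own x); grows clockwise from above; 1.571 = hard stop, home, along the box's long way (own y). Friction about 0.12 N m, no spring: stays where left.
- top_far_right (a point): On the axis of the far-right wing screw (diagonal: near-left), at its wing's top, 82 mm above the bench; own box frame (x, y) = (+55, -85) mm. Hub 18 mm in diameter, 10 mm high; on it one straight upright dark wing, 50 mm long overall, 5 mm thick, from 9 to 26 mm above the cover. A finger can push its ends round, or it can be pinched from above.
- screw_far_right (a joint): Angle (rad) of the far-right wing screw. Starts between 0 and 0.3. At q the wing lies along the box's own direction (cos q, -sin q): 0 = loose, across the box (own x); grows clockwise from above; 1.571 = hard stop, home, along the box's long way (own y). Friction about 0.12 N m, no spring: stays where left.
- top_far_left (a point): On the axis of the far-left wing screw (diagonal: near-right), at its wing's top, 82 mm above the bench; own box frame (x, y) = (+55, +85) mm. Hub 18 mm in diameter, 10 mm high; on it one straight upright dark wing, 50 mm long overall, 5 mm thick, from 9 to 26 mm above the cover. A finger can push its ends round, or it can be pinched from above.
- screw_far_left (a joint): Angle (rad) of the far-left wing screw. Starts between 0 and 0.3. At q the wing lies along the box's own direction (cos q, -sin q): 0 = loose, across the box (own x); grows clockwise from above; 1.571 = hard stop, home, along the box's long way (own y). Friction about 0.12 N m, no spring: stays where left.
- top_near_left (a point): On the axis of the near-left wing screw (diagonal: far-right), at its wing's top, 82 mm above the bench; own box frame (x, y) = (-55, +85) mm. Hub 18 mm in diameter, 10 mm high; on it one straight upright dark wing, 50 mm long overall, 5 mm thick, from 9 to 26 mm above the cover. A finger can push its ends round, or it can be pinched from above.
- screw_near_left (a joint): Angle (rad) of the near-left wing screw. Starts between 0 and 0.3. At q the wing lies along the box's own direction (cos q, -sin q): 0 = loose, across the box (own x); grows clockwise from above; 1.571 = hard stop, home, along the box's long way (own y). Friction about 0.12 N m, no spring: stays where left.
- selector: Feed selector, a grey box 80 x 110 mm and 58 mm high bolted to the bench, left or right of the connector box. Origin: centre of its underside; its own y is the way its lever swings. A dark plate on its top reaches 60 mm height.
- feed (a joint): Lever angle (rad): 0 = upright, centre off; -0.6 and +0.6 = stops at the two feeds, leaning to the selector's own -y and +y. Starts between -0.6 and -0.5. Steel stem 10 mm in diameter, pivot 60 mm above the bench over the selector's origin; black ball 18 mm in diameter centred 60 mm from the pivot. Friction about 0.15 N m, no spring or detent: stays where left.
- feed_ball (a point): Centre of the black ball at the end of the selector's lever.
- vise: Bench vise bolted to the bench with an upright aluminium panel of round connectors, 95 x 170 mm footprint, 142 mm high, on the side of the connector box away from the selector. An obstacle. Origin: centre of its underside.
- can: Plain aluminium can, 54 mm in diameter, 120 mm high, upright, loose. Bystander. Origin: centre of its underside.
- bin: Small open red parts bin, 80 x 80 x 48 mm, loose. Bystander. Origin: centre of its underside.
- screwdriver: Screwdriver with red handle, 170 mm long, lying beyond the connector box, loose. Bystander. Own x along it.
Not all that is in view belongs to the job. Leave any pink look-alike of the selector alone.

How it is judged:
By the outcome, as a careful person would: the job done as asked, in the order asked, and still so for the second after the job is handed in, with the robot touching nothing.
It also fails if it takes over 72 s, if anything falls off the work surface, if the arm or the gripper's body presses on something with over 40 N, if the wrist force passes 120 N, or if a joint passes its speed limit or range.

### The arm

A 7-joint arm with a two-finger parallel gripper is mounted at the origin on the work surface. World frame = base frame: x ahead of the robot, y to its left, z up, the work surface at z = 0. Lengths are in m, angles in rad, forces in N, time in s.
With the tool pointing down it reaches from about 0.4 to 0.85 m from the base axis. Payload 6.9 kg.
Tool frame: the origin (TCP) lies midway between the tips of the shut fingers; the grasp point (between the pads) lies behind it (ctrl.pinch_z is the z of the grasp point in the tool frame, in m); z points along the fingers, y is the direction in which the jaws open and shut (so a half turn about z gives the same grasp; the last joint's range is limited). The gripper opens to 85 mm and grips with 20 to 120 N. Pads are 22 mm wide; open, the fingers measure 114 mm over their backs; the gripper's body (76 mm by 85 mm) begins 54 mm behind the grasp point. The pads swing forward as they close: fully open they stand 13 mm farther back than shut.
Start: joints at [-1.04, 0.507, -0.238, 1.5, 0.126, 1.149, -0.155], TCP at [0.258, 0.569, 0.231] pointing down, gripper open.
Joint ranges: [-3.08, 3.08], [-0.24, 2.05], [-1.43, 1.35], [0, 2.5], [-1.52, 4.66], [0.17, 1.96], [-2.89, 2.89]. Speed limits (rad/s): [2.39, 2.39, 3.14, 3.14, 3.14, 3.14, 3.14].

### API

Orientations are given as a unit quaternion [w, x, y, z].
In Python, from station import ctrl, get_state, vision, ticket, models gives the robot as it stands. Calls block until the motion is done:
- ctrl.movep(position, orientation): joint-space move of the TCP to a pose.
- ctrl.movel(position, frame=None, max_speed=0.15): straight line of the TCP; frame=None keeps the orientation; max_speed is the mean speed in m/s.
- ctrl.set_joints(angles): joint-space move.
- ctrl.ungrasp() and ctrl.close_gripper(force=None): open the fingers fully, or close them until they stop; force is the grip in N (None keeps the last).
- ctrl.pause(seconds).
- ctrl.ik(position, orientation): joint angles nearest the present ones, or None.
- get_state(): the state.
- vision.grab_frame(name): name is "scene" or "top" or "wrist"; returns (picture, depth): 400x640x3 uint8, blue, green, red; 400x640 float32, m along the optical axis (not along the pixel's ray), 0 where there is no reading.
- vision.camera_info(name): a dict with "mtx" (3x3 intrinsics, pixels), "dist_coeffs" ([k1, k2, p1, p2, k3] as OpenCV has them; the pictures are not rectified), "R" (3x3) and "t" (3): a world point X has camera coordinates R X + t; the wrist camera has in their place "hand_eye" (4x4, takes a point from camera to tool coordinates, whose origin is the TCP and whose axes are the flange's). Camera axes: x right, y down, z forward; pixel columns grow to the right and rows downward; lengths in m; the calibration is good to about 2 mm. A picture is of the moment at which its call begins: read the wrist's pose just before it. camera_info takes no time and is no camera call.
A pose or a line that the arm cannot do raises ctrl.Unreachable and nothing moves.
- ticket.close_job(): hands the job in, once; it reports no verdict.
Trained networks look in the newest picture that a camera, given by its name, has taken for a name from the list of things; names that differ only in an ending like _2 or _b are one class to them, and where a whole thing is asked for, a point or a joint stands for the part that bears it (a point fixed in the world has none). Each returns a list of dicts, best first, with "p" (0 to 1); they miss things now and then, are a little off and sometimes report something else, mostly with a low value. They report only what shows in the picture. A call takes as long as a camera call. They do not tell look-alikes from the thing itself.
- models.recognise(camera, target): "point" ([column, row] in pixels, amid what is visible of it).
- models.masks_of(camera, target): "mask" (400x640 bool, what is visible of it) and "point" ([column, row] in pixels, amid what is visible of it).
The state is a dict: "time": time; "qpos": joint angles; "qd": joint speeds; "tau": joint torques, N m; "tcp_pos": TCP position; "eef_rot": TCP orientation; "contact_force": force on the tool from outside, world axes, zero at the start; "wrist_torque": the same for the moment, N m; "width": finger opening in m.
Only numpy, scipy, OpenCV 4.12 (cv2) and the standard library are available. Lean on these libraries where they do the work, as an engineer would, in place of code of your own. Each camera call takes 0.05 s, during which the arm holds its last target.

## Working session

There is one attempt and no reset: what is moved stays moved. The work goes in short steps, each a Python script; the robot and the scene stay as the last script left them, time stands still between calls to the robot, and variables do not carry over. Pictures are saved under pics/ and viewed, and the job is handed in when it is done.

```bash
ls; mkdir -p pics; python3 - <<'E'
from station import ctrl,get_state,vision
import cv2
s=get_state();print(s['time'],s['tcp_pos'],s['eef_rot'],s['width'],ctrl.pinch_z)
for n in("scene","top"):
    im,d=vision.grab_frame(n);cv2.imwrite(f"pics/{n}0.png",im)
    print(n,vision.camera_info(n))
print(vision.camera_info("wrist"))
E
```

```text
pics
0.0 [0.25801181 0.56869612 0.23044012] [-1.65116444e-04  2.11279635e-01  9.77425248e-01 -8.79157577e-04] 0.0853806150167378 -0.0187
scene {'mtx': array([[508.77279176,   0.        , 325.97494167],
       [  0.        , 508.77279176, 203.77142926],
       [  0.        ,   0.        ,   1.        ]]), 'dist_coeffs': array([-0.01488984,  0.        ,  0.        ,  0.        ,  0.        ]), 'R': array([[-0.83556279,  0.54883824,  0.02472669],
       [ 0.30891212,  0.50656021, -0.80496588],
       [-0.45432162, -0.66496116, -0.59280564]]), 't': array([ 0.48678863, -0.02612676,  1.92614806])}
top {'mtx': array([[513.70800379,   0.        , 323.65445554],
       [  0.        , 513.70800379, 203.51012647],
       [  0.        ,   0.        ,   1.        ]]), 'dist_coeffs': array([-0.00233727,  0.        ,  0.        ,  0.        ,  0.        ]), 'R': array([[ 3.55824180e-02, -9.99366420e-01, -8.06494441e-04],
       [-9.77771942e-01, -3.46466674e-02, -2.06788872e-01],
       [ 2.06629912e-01,  8.14661572e-03, -9.78385257e-01]]), 't': array([-0.08330922,  0.56787486,  1.36526416])}
{'mtx': array([[299.73297268,   0.        , 321.20979709],
       [  0.        , 299.73297268, 198.41980489],
       [  0.        ,   0.        ,   1.        ]]), 'dist_coeffs': array([-0.04417842,  0.        ,  0.        ,  0.        ,  0.        ]), 'hand_eye': array([[ 4.43081620e-04, -9.64061995e-01, -2.65677011e-01,
         6.75669567e-02],
       [ 9.99999748e-01,  5.74384081e-04, -4.16522130e-04,
        -2.63464072e-04],
       [ 5.54153801e-04, -2.65676759e-01,  9.64062007e-01,
        -1.42385284e-01],
       [ 0.00000000e+00,  0.00000000e+00,  0.00000000e+00,
         1.00000000e+00]])}
```

View pics/top0.png

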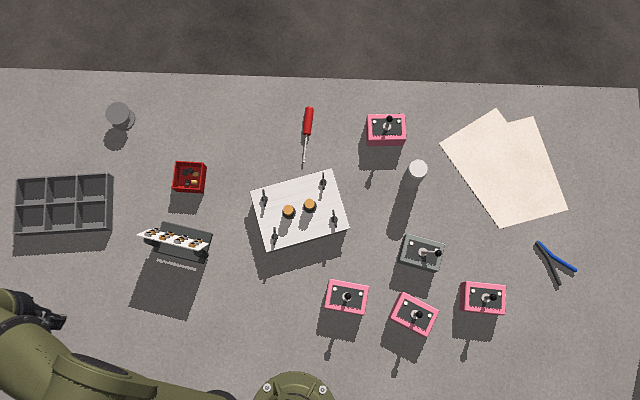

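View pics/scene0.png

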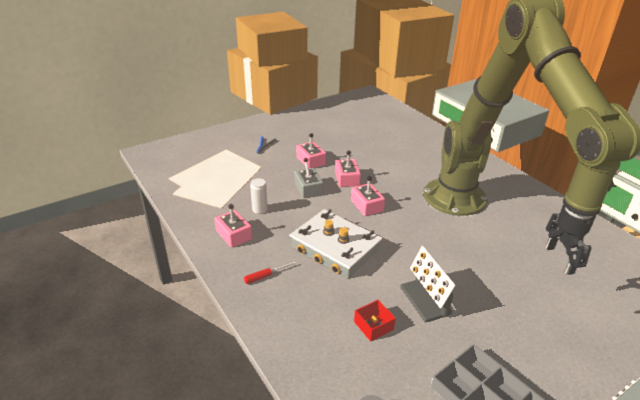

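```bash
cat > h.py <<'E'
import numpy as np,cv2
from station import ctrl,get_state,vision,models
def unproj(n,px,z):
    c=vision.camera_info(n);u=cv2.undistortPoints(np.array(px,float).reshape(-1,1,2),c['mtx'],c['dist_coeffs']).reshape(-1,2)
    R=c['R'];C=-R.T@c['t'];d=np.c_[u,np.ones(len(u))]@R
    return C+d*((np.asarray(z)-C[2])/d[:,2])[:,None]
def proj(n,X):
    c=vision.camera_info(n);return cv2.projectPoints(np.array(X,float).reshape(-1,1,3),cv2.Rodrigues(c['R'])[0],c['t'],c['mtx'],c['dist_coeffs'])[0].reshape(-1,2)
def depth_cloud(n,d):
    c=vision.camera_info(n);v,u=np.mgrid[0:400,0:640];p=cv2.undistortPoints(np.c_[u.ravel(),v.ravel()].astype(float).reshape(-1,1,2),c['mtx'],c['dist_coeffs']).reshape(-1,2)
    P=np.c_[p,np.ones(len(p))]*d.reshape(-1,1)
    return ((P-c['t'])@c['R']).reshape(400,640,3)
E
python3 - <<'E'
from h import *
im,d=vision.grab_frame("top");np.savez("top0.npz",im=im,d=d)
W=depth_cloud("top",d)
z=W[...,2]
roi=np.zeros((400,640),bool);roi[160:260,240:360]=1
m=roi&(z>.048)&(z<.064)&(d>0)
print(m.sum(),np.median(z[m]))
P=W[m][:,:2]
r=cv2.minAreaRect((P*1000).astype(np.float32));print(r)
m2=(im.min(2)>150)&roi;m2=cv2.morphologyEx(m2.astype(np.uint8),cv2.MORPH_CLOSE,np.ones((9,9)))
n,l,st,ce=cv2.connectedComponentsWithStats(m2);k=1+st[1:,4].argmax()
cs,_=cv2.findContours((l==k).astype(np.uint8),0,cv2.CHAIN_APPROX_NONE);h=cs[0].reshape(-1,2)
X=unproj("top",h,.056);print(cv2.minAreaRect((X[:,:2]*1000).astype(np.float32)))
# selector
roi=np.zeros((400,640),bool);roi[225:280,392:455]=1
m=roi&(z>.05)&(z<.066)&(d>0);P=W[m][:,:2];print(m.sum(),cv2.minAreaRect((P*1000).astype(np.float32)))
m=roi&(z>.085)&(d>0);print(W[m])
for t in["box","top_near_right","top_far_right","screw_far_left","selector","feed_ball","can","bin","screwdriver","vise"]:
    print(t,[(np.round(a['point']),round(a['p'],2)) for a in models.recognise("top",t)])
big=im[90:340,230:530];cv2.imwrite("pics/top1.png",cv2.resize(im[155:265,235:455],None,fx=3.6,fy=3.6,interpolation=cv2.INTER_CUBIC))
cv2.imwrite("pics/sel1.png",cv2.resize(im[220:340,320:520],None,fx=4,fy=4,interpolation=cv2.INTER_CUBIC))
E
```

```text
5017 0.056189175369383476
((552.9268188476562, 4.7947998046875), (180.89303588867188, 240.3249053955078), 18.1695499420166)
((554.6351928710938, 4.895751953125), (280.056884765625, 336.25384521484375), 2.035618543624878)
1079 ((445.79791259765625, -335.1255187988281), (111.302734375, 81.40403747558594), 75.93798065185547)
[[ 0.44517034 -0.36145952  0.11412299]
 [ 0.44519532 -0.36395642  0.11465772]
 [ 0.44525299 -0.36650778  0.11493316]
 [ 0.44502122 -0.36855463  0.1174969 ]
 [ 0.44527774 -0.34359566  0.08531397]
 [ 0.44433089 -0.34459248  0.09372913]
 [ 0.44482727 -0.3478953   0.09047856]
 [ 0.44431473 -0.34956142  0.09537564]
 [ 0.44430775 -0.35204319  0.09618861]
 [ 0.44461257 -0.35504073  0.09448665]
 [ 0.44362655 -0.35587783  0.10318888]
 [ 0.44354347 -0.35821198  0.10460901]
 [ 0.44247228 -0.3588532   0.11398147]
 [ 0.44201283 -0.36051401  0.11842192]
 [ 0.44252725 -0.36385067  0.11502685]
 [ 0.44243465 -0.36613613  0.11651374]
 [ 0.44185291 -0.3675519   0.12192757]
 [ 0.44202093 -0.37028366  0.12131684]
 [ 0.44122388 -0.34633704  0.09816229]
 [ 0.44171469 -0.34963798  0.094904
[... 1575 characters left out ...]
64 -0.37095586  0.11776542]
 [ 0.43008655 -0.36491782  0.10948667]
 [ 0.42945101 -0.36614905  0.11583691]]
box [(array([301., 210.]), 0.61)]
top_near_right [(array([297., 212.]), 0.96)]
top_far_right [(array([299., 210.]), 0.97)]
screw_far_left [(array([263., 196.]), 0.5)]
selector [(array([478., 297.]), 0.87), (array([419., 253.]), 0.85), (array([411., 315.]), 0.79), (array([386., 134.]), 0.78), (array([348., 298.]), 0.57)]
feed_ball [(array([435., 252.]), 0.58), (array([491., 299.]), 0.56), (array([420., 311.]), 0.51)]
can [(array([413., 171.]), 0.77)]
bin [(array([190., 177.]), 0.83)]
screwdriver [(array([308., 125.]), 0.85)]
vise [(array([177., 239.]), 0.62), (array([414., 172.]), 0.18)]
```

View pics/top1.png

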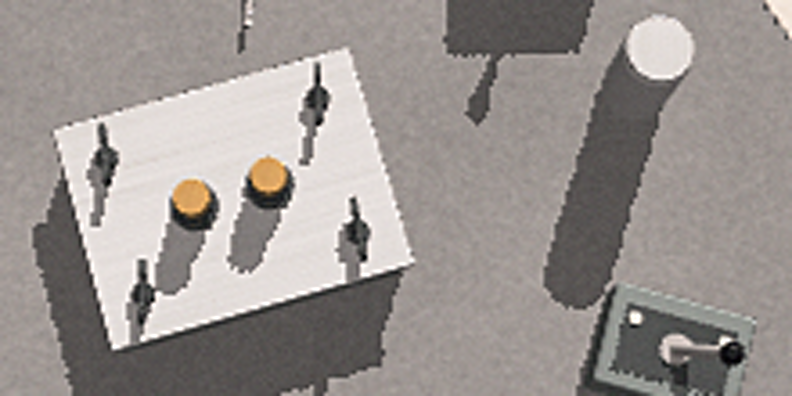

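View pics/sel1.png

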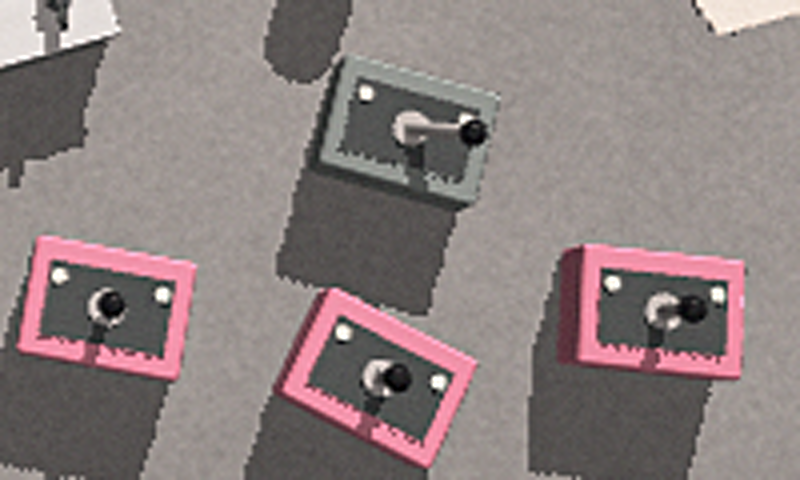

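```bash
cat >> h.py <<'E'
BC=np.array([.5529,.0048]);BY=np.radians(18.17)
SC=np.array([.4458,-.3351]);SY=np.radians(-14.06)
def rot(a): return np.array([[np.cos(a),-np.sin(a)],[np.sin(a),np.cos(a)]])
OWN=dict(NR=(-.055,-.085),FR=(.055,-.085),FL=(.055,.085),NL=(-.055,.085))
TOP={k:BC+rot(BY)@np.array(v) for k,v in OWN.items()}
def quat(phi): a=(phi+np.pi/2)/2; return np.array([0,np.cos(a),np.sin(a),0])
def jaw(q): return BY+np.pi/2-q      # jaw yaw for screw angle q
def ballpos(f):
    xy=SC+rot(SY)@np.array([0,.06*np.sin(f)]); return np.array([*xy,.06+.06*np.cos(f)])
E
python3 - <<'E'
from h import *
z=np.load("top0.npz");im,d=z['im'],z['d'];W=depth_cloud("top",d)
for k,t in TOP.items():
    D=np.hypot(*(W[...,:2]-t).transpose(2,0,1))
    m=(D<.03)&(W[...,2]>.069)&(W[...,2]<.09);P=W[m]
    c=P[:,:2].mean(0);ev,V=np.linalg.eigh(np.cov((P[:,:2]-c).T));v=V[:,1];a=np.arctan(v[1]/v[0])
    print(k,t,c,m.sum(),'zmax',P[:,2].max(),'q',BY-a,'len',np.ptp((P[:,:2]-c)@v))
for n,px,h in(("can",(418,167),.12),):print(n,unproj("top",[px],h))
m=(np.hypot(W[...,0]-.62,W[...,1]+.3)<.15)&(W[...,2]>.1);print('can',W[m].mean(0),m.sum())
m=(abs(W[...,0]-.45)<.2)&(abs(W[...,1]-.33)<.15)&(W[...,2]>.06);print('vise',W[m].min(0),W[m].max(0))
q=get_state()['qpos']
for f in(-.6,0,.6):
    b=ballpos(f);
    for ph in(SY,SY+np.pi):print('lever',f,b,np.round(ctrl.ik(b+[0,0,-.0187],quat(ph)) ,2)if ctrl.ik(b+[0,0,-.0187],quat(ph)) is not None else None)
for k,t in TOP.items():
    for qq in(.28,.785,1.571):
        r=ctrl.ik([*t,.068],quat(jaw(qq)));print(k,qq,None if r is None else np.round(r,2))
print(get_state()['time'])
E
```

```text
NR [ 0.52714873 -0.09311257] [ 0.52622566 -0.09267449] 36 zmax 0.08763578336521503 q 0.09709032768179685 len 0.04846988357325731
FR [ 0.63166364 -0.05881045] [ 0.6331     -0.05798169] 33 zmax 0.08534915331535883 q 0.2536421240965352 len 0.049051916523307496
FL [0.57865127 0.10271257] [0.57750399 0.10283927] 42 zmax 0.08356773025065892 q 0.14612696106350023 len 0.04789201502341421
NL [0.47413636 0.06841045] [0.47452899 0.06822635] 43 zmax 0.08585887098740237 q 0.2787247719838855 len 0.04596776079440197
can [[ 0.667075   -0.31391338  0.12      ]]
can [ 0.66104789 -0.31170289  0.11797647] 325
vise [0.25034134 0.24742924 0.06011667] [0.48416403 0.43086917 0.71009879]
lever -0.6 [ 0.43756962 -0.36796361  0.10952014] [ 0.22  0.68  0.72  1.83 -0.59  0.86  0.99]
lever -0.6 [ 0.43756962 -0.36796361  0.10952014] [ 0.04  0.87  1.15  1.83 -0.91  1.08 -1.84]
lever 0 [ 0.4458 -0.3351  0.12  ] [ 0.11  0.68  0.82  1.86 -0.63  0.89  0.99]
lever 0 [ 0.4458 -0.3351  0.12  ] [-0.03  0.84  1.15  1.86 -0.88  1.07 -1.9 ]
lever 0.6 [ 0.45403038 -0.30223639  0.10952014] [ 0.06  0.67  0.79  1.9  -0.63  0.84  0.94]
lever 0.6 [ 0.45403038 -0.30223639  0.10952014] [-0.09  0.84  1.15  1.9  -0.91  1.04 -1.93]
NR 0.28 [ 0.23  0.56 -0.15  1.94  0.13  0.65  1.61]
NR 0.785 [ 0.16  0.56 -0.04  1.94  0.04  0.64  1.2 ]
NR 1.571 [ 0.04  0.57  0.14  1.94 -0.12  0.64  0.57]
FR 0.28 [ 0.17  0.68 -0.2   1.67  0.17  0.81  1.51]
FR 0.785 [ 0.09  0.68 -0.07  1.67  0.06  0.8   1.1 ]
FR 1.571 [-0.04  0.68  0.15  1.67 -0.14  0.8   0.49]
FL 0.28 [-0.07  0.63 -0.23  1.8   0.2   0.74  1.2 ]
FL 0.785 [-0.14  0.62 -0.11  1.8   0.1   0.73  0.79]
FL 1.571 [-0.26  0.62  0.06  1.8  -0.06  0.72  0.15]
NL 0.28 [-0.05  0.5  -0.2   2.08  0.18  0.57  1.22]
NL 0.785 [-0.13  0.5  -0.09  2.08  0.08  0.56  0.83]
NL 1.571 [-0.24  0.5   0.07  2.09 -0.06  0.56  0.19]
0.65
```

```bash
cat >> h.py <<'E'
def rep(tag=''):
    s=get_state();print(tag,'t%.2f'%s['time'],'tcp',np.round(s['tcp_pos'],4),'F',np.round(s['contact_force'],1),'w%.4f'%s['width'],'j7 %.3f'%s['qpos'][6]);return s
E
python3 - <<'E'
from h import *
b=ballpos(-.59)+[0,0,-.0187]
ctrl.movep(b+[0,0,.09],quat(SY));rep('above')
ctrl.movel(b,max_speed=.2);rep('down')
ctrl.close_gripper(20);s=rep('closed')
im,_=vision.grab_frame("wrist");cv2.imwrite("pics/w1.png",im)
E
```

```text
above t3.98 tcp [ 0.4383 -0.3668  0.181 ] F [-0.4 -0.4 -0. ] w0.0852 j7 1.000
down t4.58 tcp [ 0.4378 -0.368   0.0918] F [ 0.8 -0.   0.5] w0.0853 j7 1.096
closed t5.22 tcp [ 0.4369 -0.3676  0.0914] F [-3.4  1.1  4.2] w0.0160 j7 1.096
```

View pics/w1.png

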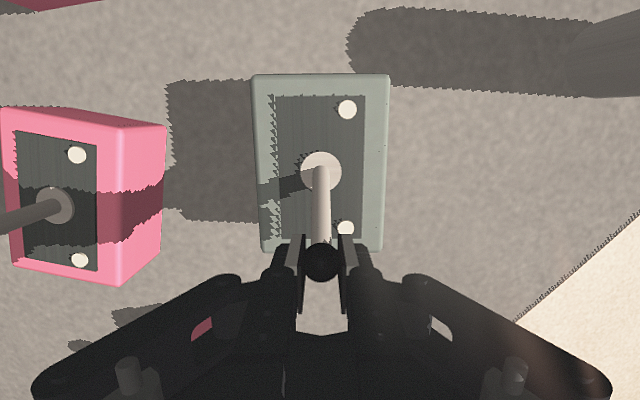

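```bash
python3 - <<'E'
from h import *
o=np.array([0,0,-.0187])
for f in(-.3,0.): ctrl.movel(ballpos(f)+o,max_speed=.1)
rep('at0')
im,d=vision.grab_frame("wrist");cv2.imwrite("pics/w2.png",im)
ctrl.ungrasp();rep('open')
ctrl.movel(ballpos(0)+[0,0,.03],max_speed=.2);rep('up')
im,d=vision.grab_frame("top");cv2.imwrite("pics/t2.png",cv2.resize(im[200:300,370:490],None,fx=5,fy=5))
W=depth_cloud("top",d)
im,d=vision.grab_frame("scene");cv2.imwrite("pics/s2.png",cv2.resize(im[140:210,270:350],None,fx=6,fy=6,interpolation=cv2.INTER_CUBIC))
for f in(-.1,0,.1):print(f,(proj("scene",ballpos(f))-[270,140])*6)
E
```

```text
at0 t5.93 tcp [ 0.4452 -0.3339  0.1015] F [-6.2  3.1  6.3] w0.0160 j7 1.045
open t6.66 tcp [ 0.4458 -0.3351  0.1013] F [-0.6 -0.6  0.6] w0.0858 j7 1.045
up t7.05 tcp [ 0.4462 -0.3354  0.1508] F [-0.1  0.6 -0.5] w0.0854 j7 0.989
-0.1 [[224.41943766 126.25679352]]
0 [[227.36306813 130.74234548]]
0.1 [[230.31732878 136.08462097]]
```

View pics/s2.png

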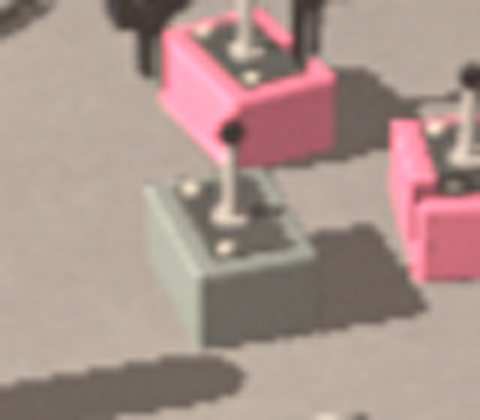

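View pics/w2.png

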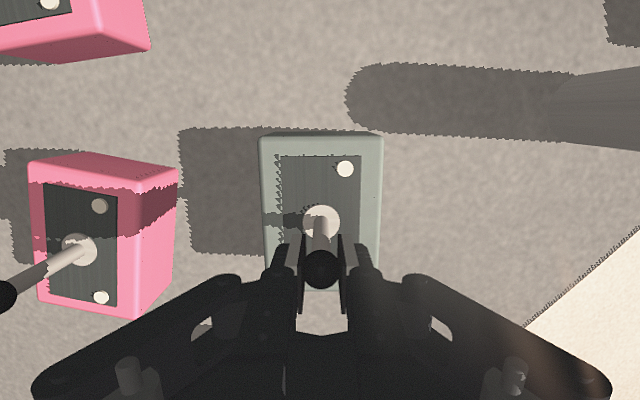

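```bash
cat >> h.py <<'E'
from scipy.spatial.transform import Rotation as Ro
def wproj(s,X):
    c=vision.camera_info("wrist");w,x,y,z=s['eef_rot'];R=Ro.from_quat([x,y,z,w]).as_matrix()
    T=np.eye(4);T[:3,:3]=R;T[:3,3]=s['tcp_pos'];M=np.linalg.inv(T@c['hand_eye'])
    return cv2.projectPoints(np.array(X,float).reshape(-1,1,3),cv2.Rodrigues(M[:3,:3])[0],M[:3,3],c['mtx'],c['dist_coeffs'])[0].reshape(-1,2)
E
python3 - <<'E'
from h import *
s=get_state();im,d=vision.grab_frame("wrist")
for f in(-.1,0,.1):print(f,wproj(s,ballpos(f)))
r=rot(SY);Z=.06
pl=[[*(SC+r@np.array(v)),.058] for v in((.04,.055),(-.04,.055),(.04,-.055),(-.04,-.055))]
print('corners',wproj(s,pl),'pivot',wproj(s,[*SC,.062]))
cv2.imwrite("pics/w3.png",im)
E
```

```text
-0.1 [[322.1995089  238.84503997]]
0 [[322.21574857 229.98151224]]
0.1 [[322.2300351  220.59400573]]
corners [[374.36858943 132.98895534]
 [269.93053366 132.90825429]
 [368.27995572 263.19024472]
 [275.64203776 263.09574543]] pivot [[322.05612352 203.34201986]]
```

View pics/w3.png

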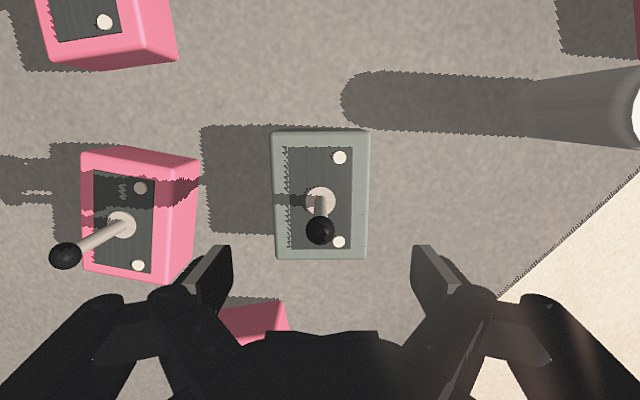

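```bash
cat >> h.py <<'E'
ZG=.068;ZA=.13
def turn(k,qa,qb,slide=False,cz=30,dxy=(0,0),verbose=True):
    t=TOP[k]+np.array(dxy);Q=quat(jaw(qa))
    ctrl.movep([*t,ZA],Q)
    ctrl.movel([*t,ZG],max_speed=.2)
    s0=get_state();ctrl.close_gripper(cz);s=rep(k+' closed')
    j=np.array(s['qpos']);j0=np.array(s0['qpos']);j0[6]-=qb-qa   # j7 falls as the screw turns clockwise
    ctrl.set_joints(j0)
    s=rep(k+' turned')
    w,x,y,z=s['eef_rot'];R=Ro.from_quat([x,y,z,w]).as_matrix();print('  q by jaw %.3f'%((BY+np.pi/2-np.arctan2(R[1,1],R[0,1])+np.pi/2)%np.pi-np.pi/2 if False else BY+np.pi/2-np.arctan2(R[1,1],R[0,1])),'tilt',np.round(R[:2,2],4))
    if not slide: ctrl.ungrasp()
    ctrl.movel([*t,ZA],max_speed=.2);rep(k+' up')
E
python3 - <<'E'
from h import *
turn('NR',.14,.80,slide=True)
s=get_state();im,_=vision.grab_frame("wrist");cv2.imwrite("pics/w4.png",im)
print(wproj(s,[*TOP['NR'],.082]))
E
```

```text
NR closed t9.45 tcp [ 0.5269 -0.0906  0.0683] F [-1.3  6.1  5.3] w0.0042 j7 2.208
NR turned t10.12 tcp [ 0.5268 -0.0911  0.0683] F [-1.5  9.1  6.2] w0.0039 j7 1.547
  q by jaw 0.801 tilt [-0.0018  0.0035]
NR up t10.58 tcp [ 0.5274 -0.093   0.1304] F [0.1 0.1 0.1] w-0.0001 j7 1.498
[[321.48690136 219.53774233]]
```

View pics/w4.png

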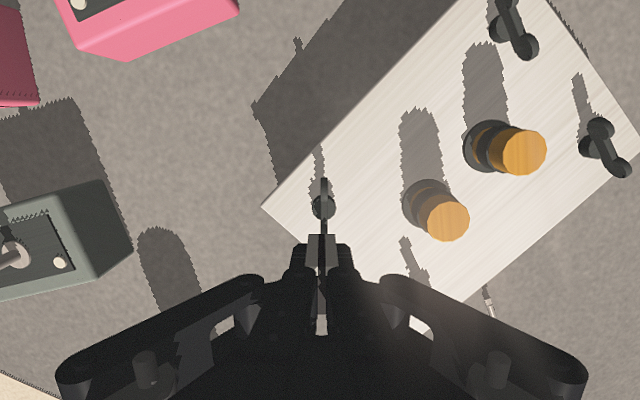

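```bash
sed -i 's/^BC=.*/BC=np.array([.5529,.0066]);BY=np.radians(18.17)/; s/^SC=.*/SC=np.array([.4458,-.3335]);SY=np.radians(-14.06)/' h.py
python3 - <<'E'
from h import *
ctrl.ungrasp()
turn('FL',.18,.80,slide=True)
ctrl.ungrasp()
s=get_state();im,_=vision.grab_frame("wrist");cv2.imwrite("pics/w5.png",im)
E
```

```text
FL closed t13.42 tcp [0.5787 0.1054 0.0683] F [-1.3  3.1  4.3] w0.0037 j7 1.670
FL turned t14.06 tcp [0.5785 0.1047 0.0683] F [-1.6  5.5  2.2] w0.0042 j7 1.049
  q by jaw 0.802 tilt [-0.0009  0.0011]
FL up t14.52 tcp [0.5789 0.1041 0.1303] F [-0.9  1.   0.5] w0.0004 j7 1.025
```

View pics/w5.png

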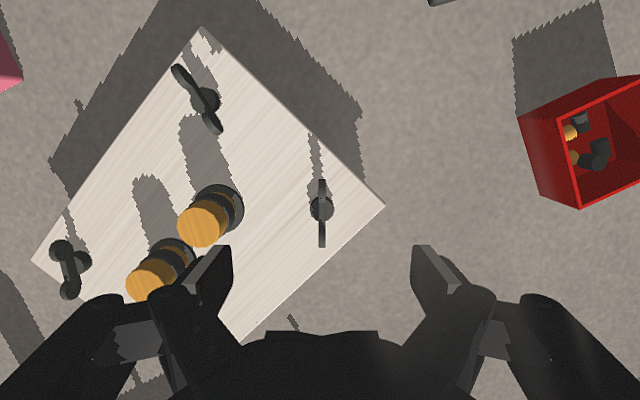

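```bash
python3 - <<'E'
from h import *
turn('FR',.28,.80)
turn('NL',.30,.80)
im,_=vision.grab_frame("wrist");cv2.imwrite("pics/w6.png",im)
E
```

```text
FR closed t17.23 tcp [ 0.6318 -0.0562  0.0683] F [-1.3  3.5  3.9] w0.0043 j7 1.718
FR turned t17.80 tcp [ 0.6316 -0.0565  0.0683] F [-1.3 -3.   3.9] w0.0042 j7 1.200
  q by jaw 0.796 tilt [-0.0006 -0.0007]
FR up t19.02 tcp [ 0.6319 -0.057   0.1307] F [-1.1 -0.1  0.3] w0.0853 j7 1.194
NL closed t21.01 tcp [0.4743 0.0708 0.0683] F [-1.4  3.5  4.8] w0.0039 j7 1.345
NL turned t21.56 tcp [0.4742 0.0702 0.0683] F [-4.3  2.9 12.2] w0.0040 j7 0.845
  q by jaw 0.802 tilt [-0.0018  0.0003]
NL up t22.77 tcp [0.4744 0.0703 0.1306] F [ 0.5 -0.1 -0.7] w0.0856 j7 0.854
```

View pics/w6.png

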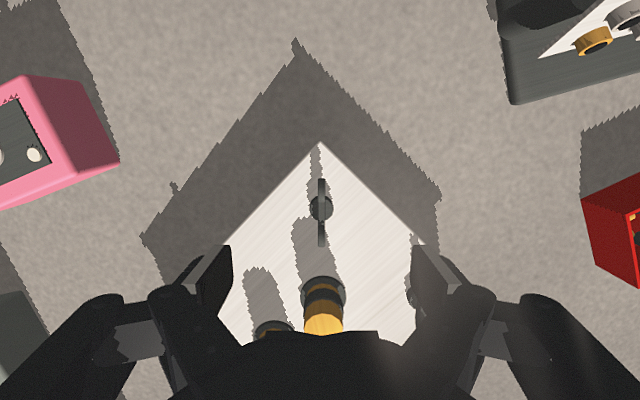

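```bash
python3 - <<'E'
from h import *
turn('NR',1.25,1.61)
im,_=vision.grab_frame("wrist");cv2.imwrite("pics/w7.png",im)
E
```

```text
NR closed t24.71 tcp [ 0.5271 -0.0915  0.0683] F [-2.8 -1.   5.7] w0.0038 j7 0.830
NR turned t25.14 tcp [ 0.5267 -0.0916  0.0683] F [-2.2 -4.   4.9] w0.0039 j7 0.473
  q by jaw 1.605 tilt [-0.0013 -0.001 ]
NR up t26.36 tcp [ 0.5274 -0.0913  0.1306] F [-0.8  0.1  0. ] w0.0858 j7 0.462
```

View pics/w7.png

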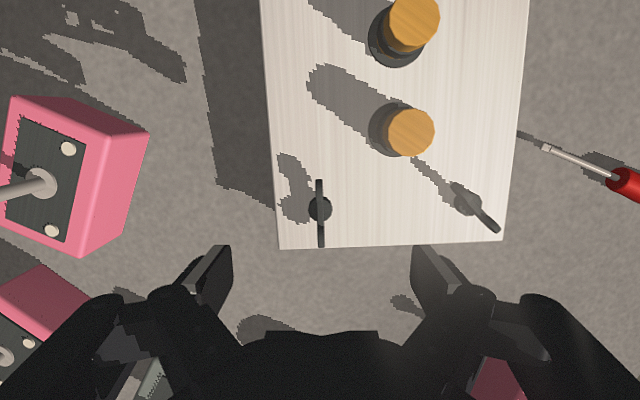

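```bash
python3 - <<'E'
from h import *
turn('FL',1.25,1.62)
turn('FR',.85,1.62)
turn('NL',.85,1.62)
# look from above the box
c=BC+rot(BY)@np.array([-.05,0])
ctrl.movep([*c,.27],quat(jaw(1.571)));s=rep()
im,_=vision.grab_frame("wrist");cv2.imwrite("pics/w8.png",im)
for k,v in OWN.items():
    P=[[*(BC+rot(BY)@(np.array(v)+[0,e])),.082] for e in(-.025,0,.025)];print(k,np.round(wproj(s,P),1).tolist())
im,_=vision.grab_frame("top");cv2.imwrite("pics/t8.png",im)
E
```

```text
FL closed t28.40 tcp [0.5783 0.1044 0.0683] F [-2.9 -0.3  5.4] w0.0040 j7 0.401
FL turned t28.84 tcp [0.578  0.1041 0.0682] F [-4.1  2.5  5.2] w0.0040 j7 0.035
  q by jaw 1.617 tilt [-0.0018  0.    ]
FL up t30.06 tcp [0.5789 0.1046 0.1307] F [ 0.   0.4 -0.6] w0.0855 j7 0.032
FR closed t32.09 tcp [ 0.6319 -0.0568  0.0683] F [-1.   1.3  2.9] w0.0041 j7 0.915
FR turned t32.86 tcp [ 0.6312 -0.0573  0.0683] F [-1.8 -5.6  6.4] w0.0038 j7 0.147
  q by jaw 1.617 tilt [-0.0014 -0.0018]
FR up t34.08 tcp [ 0.6319 -0.0571  0.1308] F [ 0.4  0.8 -1.2] w0.0853 j7 0.168
NL closed t36.07 tcp [0.4743 0.0702 0.0683] F [-0.8 -0.1  5.1] w0.0042 j7 0.465
NL turned t36.83 tcp [0.4736 0.0696 0.0682] F [-5.4 -1.7 14.2] w0.0041 j7 -0.304
  q by jaw 1.620 tilt [-0.0026 -0.0014]
NL up t38.04 tcp [0.4744 0.0701 0.1306] F [-0.2  0.1 -0.3] w0.0855 j7 -0.234
 t38.74 tcp [ 0.5047 -0.009   0.2688] F [-0.9  0.4 -0.6] w0.0858 j7 0.080
NR [[318.4, 267.0], [318.3, 248.2], [318.3, 228.6]]
FR [[408.4, 266.8], [410.1, 248.1], [411.8, 228.6]]
FL [[420.5, 123.6], [422.3, 99.3], [424.2, 74.2]]
NL [[317.9, 123.3], [317.9, 98.9], [317.8, 73.6]]
```

View pics/w8.png

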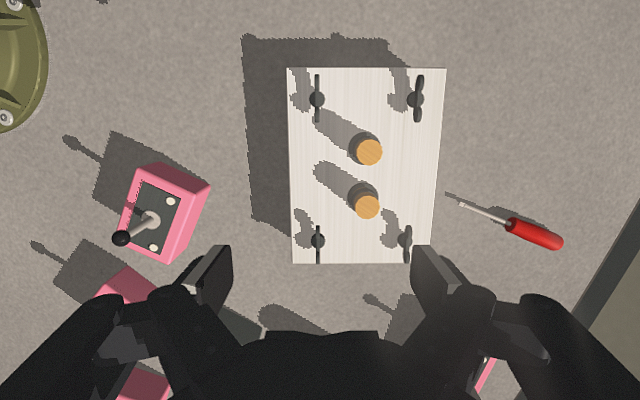

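View pics/t8.png

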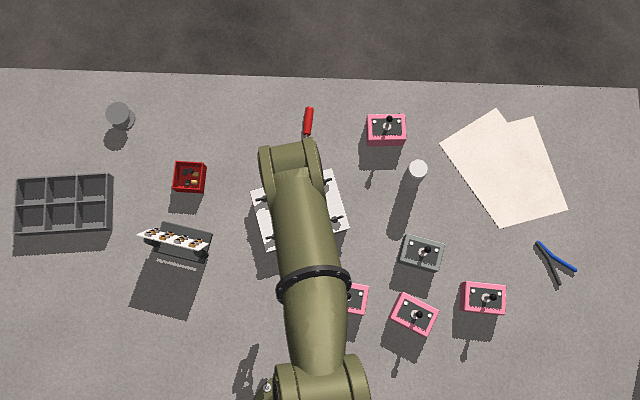

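```bash
python3 - <<'E'
from h import *
o=np.array([0,0,-.0187]);b=ballpos(-.02)+o
ctrl.movep(b+[0,0,.1],quat(SY));rep('above')
ctrl.movel(b,max_speed=.2)
ctrl.close_gripper(30);rep('closed')
for f in(.3,.6,.65): ctrl.movel(ballpos(f)+o,max_speed=.1);rep(f)
ctrl.ungrasp();rep('open')
e=ballpos(.6)
ctrl.movel(e+[0,0,.06],max_speed=.2)
s=rep('up');im,_=vision.grab_frame("wrist");cv2.imwrite("pics/w9.png",im)
for f in(.5,.55,.6,.65):print(f,wproj(s,ballpos(f)))
r=rot(SY)
print(wproj(s,[[*(SC+r@np.array(v)),.058] for v in((.04,.055),(-.04,.055),(.04,-.055),(-.04,-.055))]))
E
```

```text
above t40.12 tcp [ 0.4468 -0.3328  0.2017] F [ 0.5 -0.4 -0.4] w0.0854 j7 0.190
closed t41.42 tcp [ 0.4448 -0.3346  0.1017] F [-2.7  0.9  5.5] w0.0153 j7 0.137
0.3 t41.76 tcp [ 0.4496 -0.3155  0.0987] F [-3.4  3.2  5.5] w0.0159 j7 0.104
0.6 t42.09 tcp [ 0.4533 -0.3003  0.0904] F [-4.1  1.8  0.2] w0.0162 j7 0.071
0.65 t42.34 tcp [ 0.4538 -0.2983  0.089 ] F [-4.9  2.5  2.5] w0.0159 j7 0.065
open t43.02 tcp [ 0.4547 -0.2983  0.0891] F [0.4 0.3 0.1] w0.0852 j7 0.065
up t43.57 tcp [ 0.4539 -0.3007  0.1697] F [-0.9 -0.3 -0.6] w0.0850 j7 0.115
0.5 [[321.7967115  221.57141339]]
0.55 [[321.79532259 217.39166479]]
0.6 [[321.79347576 213.28887308]]
0.65 [[321.79118559 209.28071502]]
[[368.24734988 171.04393864]
 [275.12575201 171.01997945]
 [363.26645467 284.33512808]
 [279.94310353 284.32533514]]
```

View pics/w9.png

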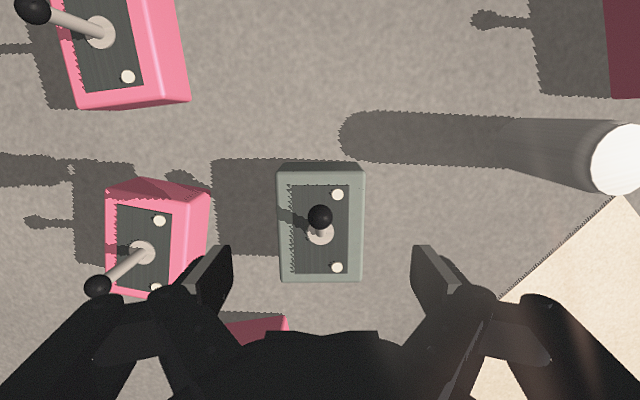

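```bash
python3 - <<'E'
from h import *
o=np.array([0,0,-.0187]);b=ballpos(.57)+o
ctrl.movel(b,max_speed=.2)
ctrl.close_gripper(40);rep('closed')
u=np.array([*(rot(SY)@np.array([0,1.])),0])
p=b
for i in range(6):
    p=p+u*.0025-[0,0,.0017]
    ctrl.movel(p,max_speed=.05);s=rep(i);print('Fy own',s['contact_force']@u)
    if s['contact_force']@u<-12:break
ctrl.ungrasp();rep('open')
e=ballpos(.6)
ctrl.movel(e+[0,0,.06],max_speed=.2)
s=rep('up');im,_=vision.grab_frame("wrist");cv2.imwrite("pics/w10.png",im)
for f in(.5,.55,.6,.65):print(f,wproj(s,ballpos(f)))
E
```

```text
closed t44.82 tcp [ 0.4529 -0.3016  0.0922] F [-3.5  1.4  6.5] w0.0152 j7 0.073
0 t45.07 tcp [ 0.4534 -0.2996  0.0907] F [-3.9  1.3  8.2] w0.0154 j7 0.067
Fy own 0.31280570768052685
1 t45.32 tcp [ 0.4537 -0.2993  0.0904] F [-8.3 -2.3 19.2] w0.0156 j7 0.062
Fy own -4.299251163608904
2 t45.57 tcp [ 0.4538 -0.2991  0.09  ] F [-12.4  -4.9  31.6] w0.0153 j7 0.056
Fy own -7.784876220883465
3 t45.82 tcp [ 0.4541 -0.2989  0.0897] F [-16.5  -9.4  41.8] w0.0153 j7 0.051
Fy own -13.14212139746402
open t46.50 tcp [ 0.4562 -0.2922  0.0848] F [-0.1 -0.2 -0.5] w0.0852 j7 0.051
up t47.08 tcp [ 0.4538 -0.3006  0.1693] F [-0.3 -0.8 -0.7] w0.0854 j7 0.115
0.5 [[322.07884901 221.87092242]]
0.55 [[322.07761732 217.68348416]]
0.6 [[322.07582378 213.57303853]]
0.65 [[322.07348427 209.55730853]]
```

View pics/w10.png

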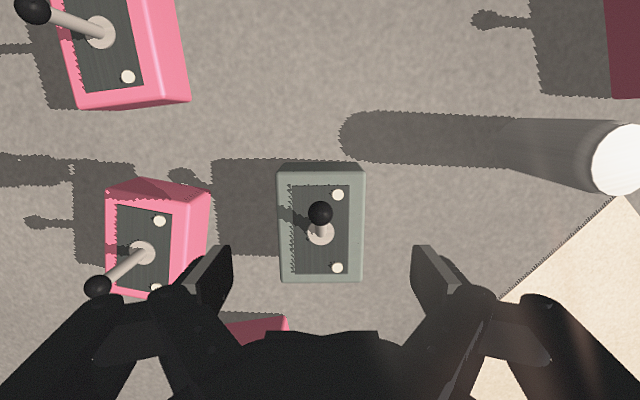

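```bash
python3 - <<'E'
from h import *
from station import ticket
ctrl.movel(np.array(get_state()['tcp_pos'])+[0,0,.05],max_speed=.2)
im,_=vision.grab_frame("scene");cv2.imwrite("pics/end.png",im);rep()
ticket.close_job()
E
```

```text
t47.57 tcp [ 0.4528 -0.2999  0.2175] F [-0.4 -0.2 -0.6] w0.0853 j7 0.139
the job is handed in; nothing more can be done
```

View pics/end.png

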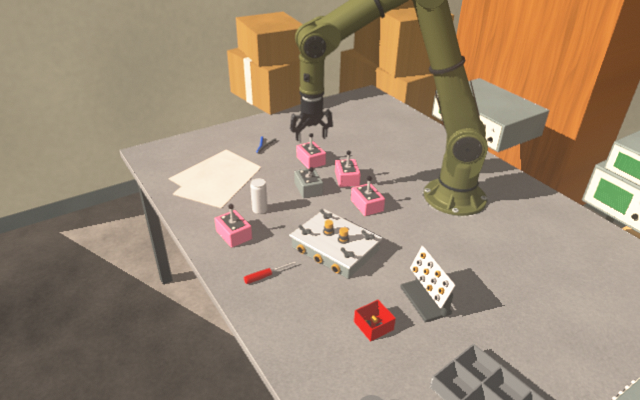

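The job is done as asked and handed in at 47.6 s, with the gripper open and clear of everything; `close_job` reports no verdict.

- **Lever to centre:** I pinched the grey selector's ball and moved it upright before touching the cover. The wrist picture put it within about 0.03 rad of upright. It stayed there while I worked on the screws.
- **Screws:** In each round I did near-right and far-left first, then far-right and near-left. Round one ended at about 0.80 rad on each. Round two turned each to its stop (jaw angle 1.61 to 1.62), and the wrist picture shows all four wings lying along the box's long way.
- **Lever to the opposite feed:** The first push left it short, at about 0.53 to 0.55 rad. I gripped it again and pushed until the force rose at the stop. The last picture puts it at about +0.60.
- **Forces:** The highest reading was about 46 N at the wrist, in that last push, with only the fingertips on the ball.
- **Bystanders:** The can, bin and screwdriver look unmoved in the final picture. The pink look-alikes were not touched.
- **Disagreement:** The camera-derived positions of the box and selector were about 2 mm off in y compared with what the fingers found. I corrected for this during the job.

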